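# Click the cradle home and poise the offset lever above it

### The job

First slide the cradle along its rail towards the stop block until the sprung ball clicks into its notch, and leave it there. Then pick up the steel offset lever by its balance point and, keeping it level all the way, carry it over the cradle: hub straight above the post, eye straight above the fork, underside about 4 cm above the top of the post. Finish there, still gripping it and holding it level in the air; leave the other things on the bench where they are.

Things in the scene. Friction and masses are not known exactly. Their poses are not given: they have to be found in the camera images.
- lever: loose steel lever, one casting, 0.5-0.75 kg, flat on the bench: big hub (48 diameter, 28 tall, bore 24) and small eye (24 diameter, 26 tall), centres 140 apart, joined by a bar 16 wide, 8 to 26 above the underside. Balances 43 from the hub centre, short of its middle. Origin: in the underside's plane below the balance point; x along the bar from hub to eye, z up (sizes in mm)
- lever_balance (a point): the balance point, inside the bar, 15 above the underside, 43 from the hub centre towards the eye (sizes in mm)
- lever_hub (a point): centre of the hub, in the plane of the lever's underside (sizes in mm)
- lever_eye (a point): centre of the eye, in the plane of the lever's underside (sizes in mm)
- rail: aluminium T-rail fixed to the bench, 250 long, head 36 wide with its top 24 above the bench, foot 60 wide. Origin: under its middle on the bench; x along it towards the end with the stop block (30 tall, 50 wide, face at x = +109), z up. A sprung steel ball stands 3 out of the head at x = +90 (sizes in mm)
- cradle: grey cradle, 0.4-0.63 kg, captive on the rail head; plate 170x46, top 34 above the bench. Origin: mid underside of the plate; x as the rail's. Post at x = -70, two-cheeked fork at x = +70 (28 between cheeks, tops 54 above the bench). Starts 40 to 58 short of home; the last 23 ride over the ball (8 to 14 N) until it drops in a notch: home is x = +22 in the rail's frame, 2 off the stop (sizes in mm)
- post_top (a point): centre of the top of the cradle's post: 20 diameter, its straight side from 2 to 25 above the plate, standing 28 above the plate, its top 62 above the bench; the lever's hub fits on it (sizes in mm)
- fork (a point): on the plate's top, midway between the fork's cheeks; the lever's eye belongs between them. (Beware the tall white instrument left of and behind the work, 318 tall with a rack up to 500 on top: fixed, from its near corner at world x 479, y -20 one side runs to x 877, y -250, the other to x 788, y 515) (sizes in mm)
- timer: bystander, not to be disturbed: white countdown timer, 66x66x18 mm; origin under its middle
- stopper: bystander, not to be disturbed: conical rubber stopper, 38 across, 40 tall mm; origin under its middle
- ferrule: bystander, not to be disturbed: steel pipe ferrule, 50 across, 30 tall mm; origin under its middle
- sample_cup_1: bystander, not to be disturbed: white lidded sample cup, 51 across, 64 tall mm; origin under its middle
- beaker: bystander, not to be disturbed: small clear beaker, 64 across, 76 tall mm; origin under its middle
- spanner: bystander, not to be disturbed: small open-end spanner, 29x122x6 mm; origin under its middle
- vent_filter_a: bystander, not to be disturbed: white disc filter, 72 across, 39 tall mm; origin under its middle

How it is judged:
By the outcome, as a careful person would: the job done as asked, in the order asked, and still so for the second after the job is handed in, while the arm keeps its last pose, push and grip.
It also fails if it takes over 58 s, if anything falls off the work surface, if the arm or the gripper's body presses on something with over 40 N, if the wrist force passes 120 N, or if a joint passes its speed limit or range.

### The arm

A 7-joint arm with a two-finger parallel gripper is mounted at the origin on a cart in front of the work surface, level with it; the furniture and walls round the work are solid. World frame = base frame: x ahead of the robot, y to its left, z up, the work surface at z = 0. Lengths are in m, angles in rad, forces in N, time in s.
With the tool pointing down it reaches from about 0.4 to 0.85 m from the base axis. Payload 4.5 kg.
Tool frame: the origin (TCP) lies at the very end of the fingers, on their centre line; the grasp point (between the pads) lies 19 mm behind it; z points along the fingers, y is the line along which they close (so a half turn about z gives the same grasp; the last joint's range is limited). The gripper opens to 88 mm and grips with 3 to 60 N. Pads are 18 mm wide; open, the fingers measure 123 mm over their backs; the gripper's body (75 mm by 187 mm) begins 45 mm behind the grasp point.
Start: joints at [-1.299, 0.689, -0.195, 1.565, 0.157, 0.902, -0.215], TCP at [0.147, 0.607, 0.208] pointing down, gripper open.
Joint ranges: [-3.01, 3.01], [-0.46, 2.08], [-1.47, 1.51], [0.13, 2.56], [-1, 4.14], [0.04, 2.09], [-2.66, 2.66]. Speed limits (rad/s): [2.57, 2.57, 3.14, 3.14, 3.14, 3.14, 3.14].

### API

Orientations are given as a unit quaternion [x, y, z, w].
In Python, from plant import r, optics gives the robot as it stands.
- The arm moves only by the tool servo_tool, never from a script. Its arguments are lists of equal length, an entry for each row: "translation": the shift along the tool's x, y, z in m, a list of three; "turn": the turn, a rotation vector about the tool's x, y, z in rad, a list of three. In form: {"translation": [[dx, dy, dz], ...], "turn": [[rx, ry, rz], ...]}. A call has 1 to 10 rows; each row shifts and turns the commanded pose from where the row before left it, along the tool's axes as they then stand; what a row does not reach is not made up. A row lasts 1/8 s, in which the tool goes at most 62.5 mm and 10.7 degrees, less where a joint would pass 70% of its speed; a pose out of reach is approached as far as the arm can. A call is refused whole if a number of a shift passes 0.0625 or a number of a turn 0.188, either way. A call with a gripper value outside its range is refused whole. "grip" is the opening, from 0 (shut) to 1 (fully open), set as the call begins (left out, the last holds). The fingers move at their own pace and stop on an object; "grip_force" is the grip in N (left out, the last holds). Time passes only in rows, so rows that do not move let the fingers close. It gives the time, the measured TCP pose, the force, the opening and the grip force at its end, in the units of the state.
- r.get_state(): the state, without advancing time (a new reading comes with each control period).
- optics.snapshot(name): name is "scene" or "top" or "wrist"; returns a dict with "img" (400x640x3 uint8, red, green, blue), "z_map" (400x640 float32, m along the optical axis (not along the pixel's ray), 0 where there is no reading), "mtx" (3x3 intrinsics, pixels), "R" (3x3) and "t" (3): a world point X has camera coordinates R X + t. Camera axes: x right, y down, z forward; pixel columns grow to the right and rows downward; lengths in m; the calibration is good to about 2 mm. The wrist camera is an equidistant fisheye: a pixel r from the principal point sees the ray r / f radians off the axis. A picture is of the moment at which its call begins.
- r.finish_job(): hands the job in; it is judged then, once.
The state is a dict: "clock": time; "q": joint angles; "qd": joint speeds; "joint_torque": joint torques, N m; "tool_pos": TCP position; "eef_rot": TCP orientation; "contact_force": force on the tool from outside, world axes, zero at the start; "moment": the same for the moment, N m; "opening": opening from 0.0 (shut) to 1.0 (fully open); "finger_force": force on a finger pad.
Only numpy, scipy, OpenCV 4.12 (cv2) and the standard library are available. Lean on these libraries where they do the work, as an engineer would, in place of code of your own. Each camera call takes 0.05 s, during which the arm holds its last target. There are 200 camera calls.

## Working session

There is one attempt and no reset: what is moved stays moved. The work goes in short steps, Python scripts to look and compute and a tool call to move; the robot and the scene stay as the last step left them, time stands still between calls to the robot, and variables do not carry over. Pictures are saved under pics/ and viewed, at most 10 in all, crops included, and the job is handed in when it is done.

Besides the shell and the picture viewer there is one more tool, called after "Call:" by a JSON object that holds its "name" and its "arguments", one argument or row to a line. servo_tool: Moves the arm, as the interface text tells. Its arguments: {"type":"object","properties":{"translation":{"type":"array"},"turn":{"type":"array"},"grip":{"type":"number"},"grip_force":{"type":"number"}},"required":["translation","turn"]}

```bash
mkdir -p pics; python3 - <<'E'
from plant import r, optics
import cv2, numpy as np
s=r.get_state(); print({k:np.round(v,3) for k,v in s.items()})
for n in ("scene","top"):
    d=optics.snapshot(n); np.savez(f"{n}.npz",**d); cv2.imwrite(f"pics/{n}.png",d["img"][:,:,::-1]); print(n,d["mtx"],d["R"],d["t"])
E
```

```text
{'clock': np.float64(0.0), 'q': array([-1.299,  0.69 , -0.194,  1.566,  0.157,  0.903, -0.215]), 'qd': array([-0.002,  0.001, -0.001, -0.001, -0.   , -0.001,  0.001]), 'joint_torque': array([-0.0000e+00, -5.2756e+01, -1.2670e+00, -1.5343e+01, -5.3000e-02,
        6.0000e-03,  0.0000e+00]), 'tool_pos': array([0.147, 0.607, 0.208]), 'eef_rot': array([ 0.119,  0.993, -0.001, -0.   ]), 'contact_force': array([0.179, 0.34 , 0.537]), 'moment': array([-0.019, -0.023, -0.015]), 'finger_force': np.float64(0.0), 'opening': np.float64(1.001)}
scene [[504.64363994   0.         330.8115362 ]
 [  0.         504.64363994 207.67220367]
 [  0.           0.           1.        ]] [[-0.69008197 -0.72369861  0.00686996]
 [-0.56587074  0.53361892 -0.628523  ]
 [ 0.45119528 -0.43761989 -0.77776066]] [0.1115954  0.50320152 0.61074275]
top [[479.87531982   0.         328.0407855 ]
 [  0.         479.87531982 203.5399985 ]
 [  0.           0.           1.        ]] [[-0.00976864 -0.9999364  -0.00563708]
 [-0.99029781  0.01045564 -0.13856739]
 [ 0.13861752  0.00422877 -0.99033696]] [-0.29105481  0.52485546  1.06848913]
```

View pics/top.png

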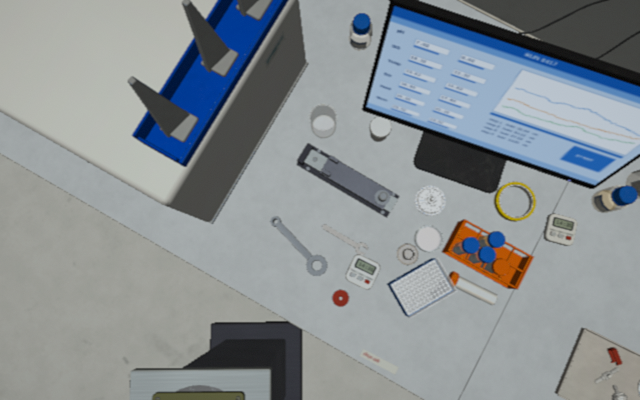

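View pics/scene.png

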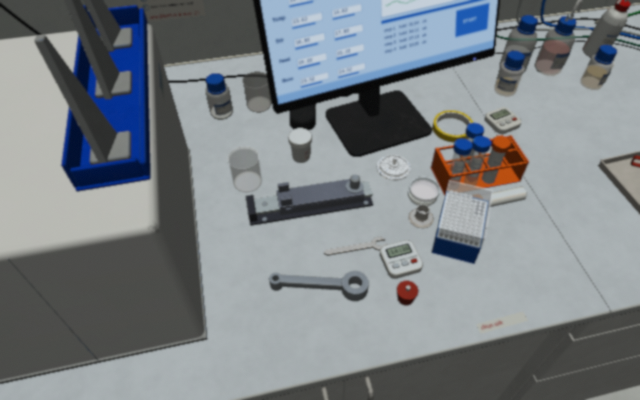

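The top view shows the lever with its hub at about (317,265) and its eye at (276,221). The rail runs from its stop end at (305,155) to (393,212), with the post near (382,198). Next I'll measure these, with an enlarged crop.

```bash
cat > h.py <<'E'
import numpy as np, cv2
def load(n): return dict(np.load(f"{n}.npz"))
def cast(d,uv,z):
    K,R,t=d["mtx"],d["R"],d["t"]; uv=np.atleast_2d(np.asarray(uv,float))
    ray=np.c_[uv,np.ones(len(uv))]@np.linalg.inv(K).T@R; c=-R.T@t
    return c+ray*((z-c[2])/ray[:,2])[:,None]
def proj(d,X):
    p=(np.atleast_2d(X)@d["R"].T+d["t"])@d["mtx"].T; return p[:,:2]/p[:,2:]
def cloud(d):
    K,R,t=d["mtx"],d["R"],d["t"]; v,u=np.mgrid[:400,:640]
    c=np.dstack([u,v,np.ones_like(u)])@np.linalg.inv(K).T*d["z_map"][...,None]
    return (c-t)@R
E
python3 - <<'E'
from h import *
d=load("top"); P=cloud(d); Z=P[...,2]
for (u,v) in [(317,265),(309,265),(296,243),(276,221),(383,198),(350,180),(305,155),(312,160),(393,212),(250,300)]: print((u,v),np.round(P[v,u],4))
c=d["img"][130:290,255:425,::-1]; cv2.imwrite("pics/crop.png",cv2.resize(c,None,fx=3.7,fy=3.7,interpolation=cv2.INTER_CUBIC))
E
```

```text
(317, 265) [ 0.3823 -0.2691  0.0007]
(309, 265) [ 0.3821 -0.2517  0.0293]
(296, 243) [ 0.4325 -0.2219  0.0266]
(276, 221) [ 0.4861 -0.1731  0.0031]
(383, 198) [ 0.5297 -0.4203  0.0606]
(350, 180) [ 0.5768 -0.3479  0.0335]
(305, 155) [ 0.6385 -0.2434  0.0292]
(312, 160) [ 0.6271 -0.2596  0.0255]
(393, 212) [ 0.5049 -0.4497  0.0011]
(250, 300) [ 0.2514  0.0359 -0.8996]
```

View pics/crop.png

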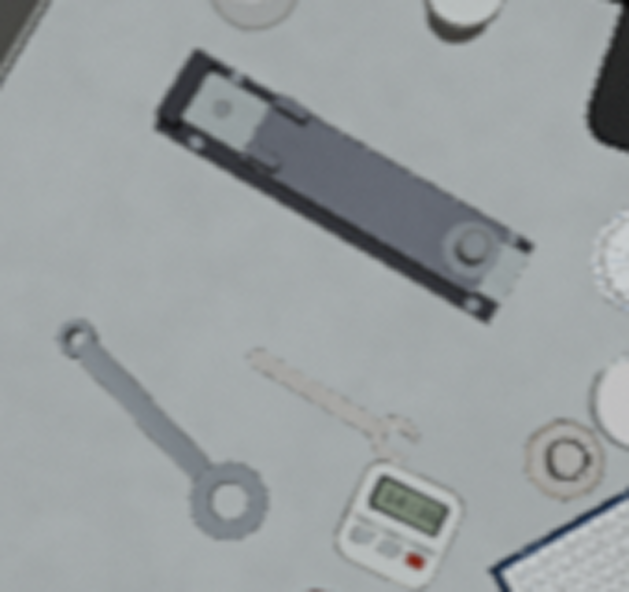

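The crop shows the post top at about px (382.6,196.2), the rail ball at (315,159), the stop block to its upper left, and the fork ends at (334,159) and (326,173). Next come metric positions from depth and rays in both views.

```bash
cat > meas.py <<'E'
from h import *
def meas(n):
    d=load(n); P=cloud(d); Z=P[...,2]; X,Y=P[...,0],P[...,1]
    out={}
    def blob(m):
        k,l,s,c=cv2.connectedComponentsWithStats(m.astype(np.uint8)); i=1+np.argmax(s[1:,4]); return l==i
    # lever: depth mask
    m=blob((Z>.012)&(Z<.04)&(X>.33)&(X<.52)&(Y>-.30)&(Y<-.14)&(d["z_map"]>0))
    p=P[m][:,:2]; print(n,"lever n",m.sum(),"z med",np.median(P[m][:,2]))
    # plate
    m2=blob((Z>.0295)&(Z<.04)&(X>.48)&(X<.66)&(Y>-.47)&(Y<-.22)&(d["z_map"]>0))
    q=P[m2][:,:2]; rct=cv2.minAreaRect(q.astype(np.float32)); print(" plate rect",rct,"z",np.median(P[m2][:,2]))
    pm=(Z>.055)&(Z<.07)&(X>.48)&(X<.6)&(Y>-.47)&(Y<-.36); print(" post",pm.sum(),P[pm].mean(0))
    # circle fits through image contours cast on their top planes
    cs,_=cv2.findContours(m.astype(np.uint8),cv2.RETR_CCOMP,cv2.CHAIN_APPROX_NONE)
    for c in cs:
        if len(c)<8: continue
        w=cast(d,c[:,0,:],.027)[:,:2].astype(np.float32); print(" contour",len(c),cv2.minAreaRect(w),cv2.minEnclosingCircle(w))
    # colour mask for lever: saturation/brightness vs bench
    return d
for n in("top","scene"): meas(n)
E
python3 meas.py
```

```text
top lever n 644 z med 0.026873350946039334
 plate rect ((0.5713275074958801, -0.3624381124973297), (0.17184025049209595, 0.047125112265348434), 58.68135070800781) z 0.03463217602746044
 post 59 [ 0.53482132 -0.42080612  0.06172661]
 contour 143 ((0.4277285933494568, -0.2242756485939026), (0.1741248369216919, 0.04489240050315857), 44.88271713256836) ((0.4272897243499756, -0.22375205159187317), 0.08729799836874008)
 contour 32 ((0.38195785880088806, -0.26979419589042664), (0.025767289102077484, 0.025645781308412552), 44.69597244262695) ((0.381965696811676, -0.2697913646697998), 0.01386069692671299)
 contour 15 ((0.48424413800239563, -0.1751966029405594), (0.011553922668099403, 0.013018731027841568), 44.94969177246094) ((0.48365893959999084, -0.17578071355819702), 0.007399182766675949)
scene lever n 1346 z med 0.024285026418397603
 plate rect ((0.5702159404754639, -0.36007359623908997), (0.17219886183738708, 0.04901378974318504), 58.34788513183594) z 0.032455844117731954
 post 64 [ 0.53300315 -0.41721827  0.05904632]
 contour 221 ((0.42862045764923096, -0.22464671730995178), (0.17302386462688446, 0.05492382496595383), 37.19623565673828) ((0.4268651008605957, -0.22233375906944275), 0.08683233708143234)
 contour 31 ((0.3785371482372284, -0.2632746994495392), (0.022685043513774872, 0.017907116562128067), 46.588470458984375) ((0.3783796727657318, -0.262953519821167), 0.011638102121651173)
 contour 13 ((0.47937121987342834, -0.16822868585586548), (0.006811453960835934, 0.008812667801976204), 8.00635051727295) ((0.4793703258037567, -0.16822221875190735), 0.005356217734515667)
```

Call:
{"name": "servo_tool", "arguments": {
  "translation": [
    [0,-0.035,-0.033],
    [0,-0.041,-0.033],
    [0,-0.041,-0.033],
    [0,-0.041,-0.033],
    [0,-0.041,-0.033],
    [0,0,0]
  ],
  "turn": [
    [0,0,0],
    [0,0,0],
    [0,0,0],
    [0,0,0],
    [0,0,0],
    [0,0,0]
  ]
}}

```text
clock: 0.85
tool_pos: [0.1001, 0.4129, 0.3755]
eef_rot: [0.119, 0.993, 0.002, 0.0]
contact_force: [-0.2, 0.4, -1.0]
opening: 0.997
finger_force: 0.0
```

```bash
cat >> h.py <<'E'
def togo(s,pos,yaw):
    """tool-frame shift and turn about tool z to bring TCP to pos (pointing down) with tool y at world yaw deg (mod 180)"""
    from scipy.spatial.transform import Rotation as Ro
    R=Ro.from_quat(s["eef_rot"]); a=np.radians(yaw); y=np.array([np.cos(a),np.sin(a),0])
    if y@R.as_matrix()[:,1]<0: y=-y
    z=np.array([0,0,-1.]); T=np.c_[np.cross(y,z),y,z]
    return np.round(R.inv().apply(np.array(pos)-s["tool_pos"]),4),np.round((R.inv()*Ro.from_matrix(T)).as_rotvec(),4)
E
python3 - <<'E'
from h import *
from plant import r
d=load("top"); e=np.array([.5197,.8543])
ball=cast(d,[[315,158.9]],.026)[0]; post=cast(d,[[382.6,196.2]],.062)[0]; print("ball",ball,"post",post)
b=(ball[:2]-post[:2]); print("along",b@e,"across",b@[-e[1],e[0]],"-> travel",b@e-138)
P=cloud(d);Z=P[...,2];c=np.array([.5713,-.3624])
a=(P[...,:2]-c)@e; w=(P[...,:2]-c)@[-e[1],e[0]]
m=(abs(w)<.015)&(a>.05)&(a<.2)
for lo in np.arange(.084,.17,.004):
  k=m&(a>lo)&(a<lo+.004); print(round(lo,3),k.sum(),np.round(np.median(Z[k]),4) if k.any() else None)
for cuv in [(183,163),(213,220)]: print(cuv,P[cuv[1],cuv[0]],P[cuv[1]-3,cuv[0]-5])
s=r.get_state();print(s["tool_pos"],s["q"],s["contact_force"],s["clock"])
E
```

```text
ball [ 0.62958616 -0.2666907   0.026     ] post [ 0.53356466 -0.41935103  0.062     ]
along 0.1803200940850938 across -0.0026935928296255318 -> travel -137.8196799059149
0.084 15 0.0328
0.088 22 0.0251
0.092 21 0.0243
0.096 21 0.0245
0.1 22 0.0243
0.104 19 0.0245
0.108 21 0.025
0.112 25 0.0259
0.116 18 0.0253
0.12 21 0.0245
0.124 21 0.0251
0.128 27 0.0256
0.132 23 0.0299
0.136 21 0.0303
0.14 21 0.0304
0.144 15 0.0297
0.148 0 None
0.152 17 0.0001
0.156 20 0.0002
0.16 19 -0.0002
0.164 22 0.0006
0.168 20 0.0007
(183, 163) [ 0.5483728  -0.05742571  0.35040104] [ 0.55297051 -0.04974352  0.35290548]
(213, 220) [ 0.48859265 -0.02752975  0.01669715] [ 0.49039179 -0.02773119  0.06370823]
[0.1000698  0.41293498 0.37546402] [-1.24780161  0.21982554 -0.24840496  1.85194319  0.06232483  1.07330946
 -0.18689436] [-0.16987894  0.35501873 -0.96841741] 0.85
```

Call:
{"name": "servo_tool", "arguments": {
  "translation": [
    [-0.059,-0.0043,0],
    [-0.059,-0.0043,0],
    [-0.059,-0.0043,0],
    [-0.059,-0.0043,0],
    [-0.059,-0.0043,0],
    [-0.059,-0.0043,0],
    [-0.059,-0.0043,0],
    [-0.059,-0.0043,0],
    [-0.059,-0.0043,0],
    [-0.059,-0.0043,0]
  ],
  "turn": [
    [0,0,0.14],
    [0,0,0.14],
    [0,0,0.14],
    [0,0,0.14],
    [0,0,0.14],
    [0,0,0.14],
    [0,0,0.14],
    [0,0,0.14],
    [0,0,0.14],
    [0,0,0.14]
  ]
}}

```text
clock: 2.1
tool_pos: [0.4223, -0.0282, 0.3724]
eef_rot: [0.732, 0.681, -0.001, 0.0]
contact_force: [1.0, -0.3, -0.5]
opening: 0.998
finger_force: 0.0
```

Call:
{"name": "servo_tool", "arguments": {
  "translation": [
    [-0.059,-0.0043,0],
    [-0.059,-0.0043,0],
    [-0.059,-0.0043,0],
    [-0.059,-0.0043,0],
    [0,0,0]
  ],
  "turn": [
    [0,0,0.14],
    [0,0,0.14],
    [0,0,0.14],
    [0,0,0.14],
    [0,0,0]
  ]
}}

```text
clock: 2.72
tool_pos: [0.3387, -0.2498, 0.3728]
eef_rot: [0.893, 0.45, -0.001, 0.001]
contact_force: [0.4, 1.1, -0.3]
opening: 1.0
finger_force: 0.0
```

```bash
python3 - <<'E'
from h import *
from plant import r
s=r.get_state();print(np.round(s["tool_pos"],4),np.round(s["q"],2),s["clock"])
print(togo(s,[.534,-.420,.13],-31.3))
E
```

```text
[ 0.3387 -0.2498  0.3728] [ 0.06  0.24  0.61  1.89 -0.15  1.06  0.09] 2.725
(array([-0.0198,  0.2584,  0.2428]), array([-0.0005,  0.0031, -0.091 ]))
```

```bash
python3 - <<'E'
from h import *
for n in("top","scene"):
    d=load(n);P=cloud(d);q=P[(d["z_map"]>0)&(P[...,2]>.09)]
    for c in [(.534,-.42),(.556,-.382)]:
        for yaw in (-31.3,58.7):
            a=np.radians(yaw);e=np.array([np.cos(a),np.sin(a)]);f=np.array([-e[1],e[0]])
            w=q[:,:2]-c; D=np.hypot(np.maximum(abs(w@e)-.0935,0),np.maximum(abs(w@f)-.0375,0)); i=np.argsort(D)[:1]; print(n,c,yaw,D[i],q[i])
E
```

```text
top (0.534, -0.42) -31.3 [0.04548018] [[ 0.67596674 -0.45247942  0.14912823]]
top (0.534, -0.42) 58.7 [0.08973608] [[ 0.69838657 -0.39176559  0.14964567]]
top (0.556, -0.382) -31.3 [0.03755212] [[ 0.68923842 -0.41476101  0.14998786]]
top (0.556, -0.382) 58.7 [0.0861521] [[ 0.70476905 -0.3753305   0.14438812]]
scene (0.534, -0.42) -31.3 [0.04183226] [[ 0.67191502 -0.45279684  0.14433997]]
scene (0.534, -0.42) 58.7 [0.08782009] [[ 0.70114778 -0.37458454  0.14862639]]
scene (0.556, -0.382) -31.3 [0.03531056] [[ 0.68639113 -0.41540782  0.14420313]]
scene (0.556, -0.382) 58.7 [0.08218993] [[ 0.70365457 -0.36953689  0.15247627]]
```

Call:
{"name": "servo_tool", "arguments": {
  "translation": [
    [-0.004,0.052,0.03],
    [-0.004,0.052,0.049],
    [-0.004,0.052,0.049],
    [-0.004,0.052,0.049],
    [-0.004,0.05,0.049],
    [0,0,0.016],
    [0,0,0]
  ],
  "turn": [
    [0,0,-0.018],
    [0,0,-0.018],
    [0,0,-0.018],
    [0,0,-0.018],
    [0,0.003,-0.018],
    [0,0,0],
    [0,0,0]
  ]
}}

```text
clock: 3.6
tool_pos: [0.5236, -0.3886, 0.1529]
eef_rot: [0.869, 0.495, 0.0, -0.003]
contact_force: [0.1, 0.3, -0.1]
opening: 1.001
finger_force: 0.0
```

```bash
python3 - <<'E'
from h import *
from plant import r, optics
s=r.get_state();print(np.round(s["tool_pos"],4),np.round(s["q"],2),s["clock"])
print(togo(s,[.534,-.420,.045],-31.3))
for n in("top","wrist"):
    d=optics.snapshot(n); np.savez(f"{n}1.npz",**d)
    im=d["img"][:,:,::-1]
    cv2.imwrite(f"pics/{n}1.png",im)
print(d["mtx"][0])
E
```

```text
[ 0.5236 -0.3886  0.1529] [ 0.35  0.83  0.42  1.54 -0.41  0.86  0.39] 3.6
(array([-0.0221,  0.0255,  0.1077]), array([-0.0049, -0.0036,  0.0105]))
[309.70691629   0.         325.12022999]
```

View pics/wrist1.png

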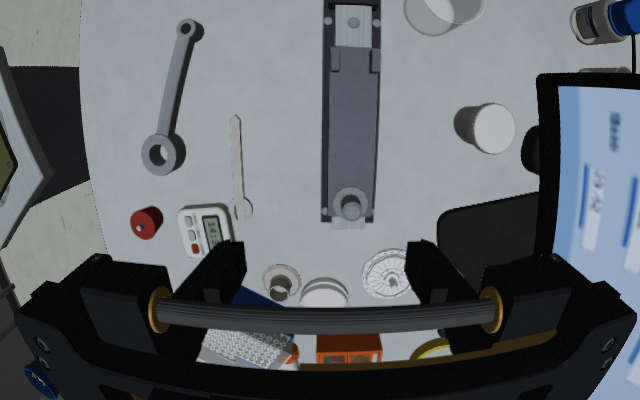

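The wrist view shows the rail parallel to the image's vertical, so the tool yaw is right. The post is at (351,203), clear of the fingers. Descending now.

Call:
{"name": "servo_tool", "arguments": {
  "translation": [
    [-0.011,0.0125,0.02],
    [-0.011,0.0125,0.025],
    [0,0,0.025],
    [0,0,0.02],
    [0,0,0.01],
    [0,0,0]
  ],
  "turn": [
    [-0.0025,-0.002,0.005],
    [-0.0025,-0.0015,0.005],
    [0,0,0],
    [0,0,0],
    [0,0,0],
    [0,0,0]
  ]
}}

```text
clock: 4.45
tool_pos: [0.5349, -0.422, 0.0553]
eef_rot: [0.872, 0.49, 0.001, 0.002]
contact_force: [0.8, 0.4, 0.2]
opening: 1.0
finger_force: 0.0
```

```bash
python3 - <<'E'
from h import *
from plant import r, optics
s=r.get_state();print(np.round(s["tool_pos"],4),np.round(s["contact_force"],1),s["clock"])
print(togo(s,[.534,-.4195,.039],-31.3))
d=optics.snapshot("wrist"); cv2.imwrite("pics/w2.png",d["img"][:,:,::-1]); print(d["mtx"],d["R"],d["t"])
E
```

```text
[ 0.5349 -0.422   0.0553] [0.8 0.4 0.2] 4.45
(array([ 0.0017, -0.0022,  0.0163]), array([ 0.0048,  0.0002, -0.0004]))
[[309.70691629   0.         325.12022999]
 [  0.         309.70691629 198.14983367]
 [  0.           0.           1.        ]] [[ 0.8544644  -0.51949246  0.00426417]
 [-0.494153   -0.81019811  0.31526471]
 [-0.16032281 -0.27148962 -0.94899419]] [-0.67632937 -0.07390505  0.21659552]
```

View pics/w2.png

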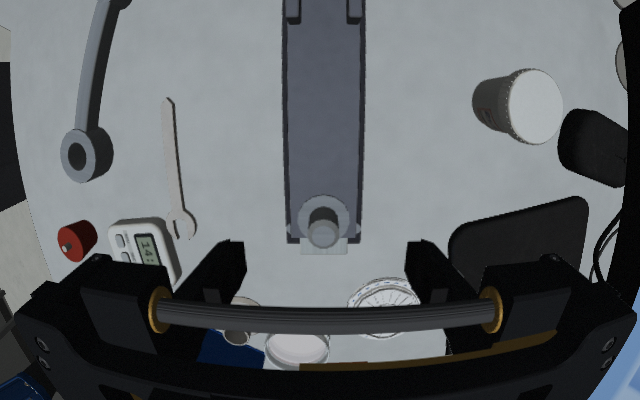

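The post at (322,234) is centred between the fingertips at (240,242) and (410,242). Lower and grip.

Call:
{"name": "servo_tool", "arguments": {
  "translation": [
    [0.001,-0.001,0.008],
    [0.0005,-0.001,0.008],
    [0,0,0]
  ],
  "turn": [
    [-0.002,0,0],
    [0,0,0],
    [0,0,0]
  ]
}}

```text
clock: 4.88
tool_pos: [0.5335, -0.4194, 0.0383]
eef_rot: [0.872, 0.49, 0.001, 0.002]
contact_force: [-0.4, -0.6, -0.6]
opening: 1.0
finger_force: 0.0
```

Call:
{"name": "servo_tool", "arguments": {
  "translation": [
    [0,0,0],
    [0,0,0],
    [0,0,0],
    [0,0,0],
    [0,0,0],
    [0,0,0],
    [0,0,0],
    [0,0,0]
  ],
  "turn": [
    [0,0,0],
    [0,0,0],
    [0,0,0],
    [0,0,0],
    [0,0,0],
    [0,0,0],
    [0,0,0],
    [0,0,0]
  ],
  "grip": 0,
  "grip_force": 45
}}

```text
clock: 5.88
tool_pos: [0.5341, -0.4201, 0.0392]
eef_rot: [0.872, 0.49, 0.002, 0.003]
contact_force: [-0.3, -0.4, 0.4]
opening: 0.114
finger_force: 0.0
```

```bash
python3 - <<'E'
from h import *
from plant import r, optics
d=optics.snapshot("wrist"); cv2.imwrite("pics/w3.png",d["img"][:,:,::-1][100:350,150:500].repeat(2,0).repeat(2,1))
print(np.round(r.get_state()["opening"],3))
E
```

```text
0.072
```

View pics/w3.png

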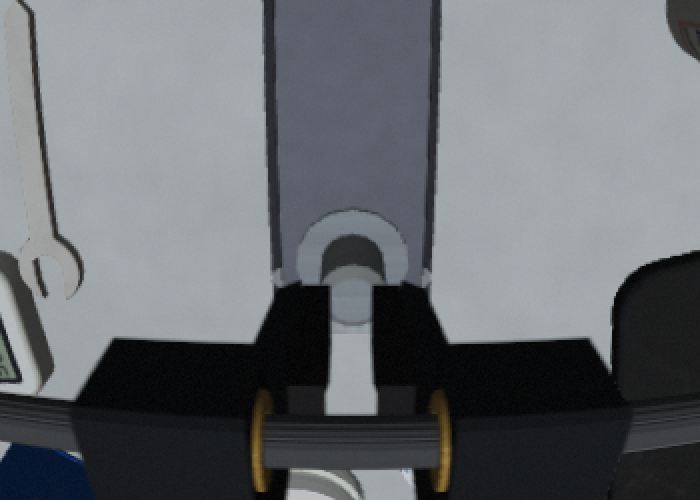

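The fingers are closing just behind the post (top disc at about wrist px (326,249)), so they didn't grip it. I'll check where the post is now.

```bash
python3 - <<'E'
from h import *
from plant import r, optics
def wcast(d,uv,z):
    K,R,t=d["mtx"],d["R"],d["t"]; p=(np.array(uv)-K[:2,2])/K[0,0]; th=np.hypot(*p)
    ray=R.T@np.r_[p/th*np.sin(th),np.cos(th)]; c=-R.T@t
    return c+ray*(z-c[2])/ray[2]
d=optics.snapshot("wrist"); np.savez("wrist2.npz",**d)
print("post wrist",wcast(d,(326,249),.062))
d1=load("wrist1");print("post wrist1",wcast(d1,(351,207),.062))
d=optics.snapshot("top");P=cloud(d);Z=P[...,2];X,Y=P[...,0],P[...,1]
m=((Z>.0295)&(Z<.04)&(X>.48)&(X<.66)&(Y>-.47)&(Y<-.22)).astype(np.uint8)
k,l,s,c=cv2.connectedComponentsWithStats(m);i=1+np.argmax(s[1:,4])
e=np.array([.5197,.8543]);a=P[l==i][:,:2]@e
a0=None
D=load("top");P0=cloud(D);m0=((P0[...,2]>.0295)&(P0[...,2]<.04)&(P0[...,0]>.48)&(P0[...,0]<.66)&(P0[...,1]>-.47)&(P0[...,1]<-.22)).astype(np.uint8)
k,l,s,c=cv2.connectedComponentsWithStats(m0);i=1+np.argmax(s[1:,4]);b=P0[l==i][:,:2]@e
print("plate front end shift",np.percentile(a,99)-np.percentile(b,99),np.percentile(a,[1,99]),np.percentile(b,[1,99]))
s=r.get_state();print(np.round(s["tool_pos"],4),s["opening"],s["finger_force"],s["contact_force"])
E
```

```text
post wrist [ 0.53412001 -0.42023238  0.062     ]
post wrist1 [ 0.53567317 -0.41604328  0.062     ]
plate front end shift 0.06207411824165067 [0.1185332  0.13352883] [-0.09588791  0.07145471]
[ 0.534  -0.4201  0.0392] 0.00627177596849569 0.0 [-0.36740493  0.12781635 -0.28563598]
```

```bash
python3 - <<'E'
from h import *
from plant import r, optics
d=optics.snapshot("wrist"); a=d["img"][:,:,::-1][150:350,200:450].repeat(2,0).repeat(2,1)
d=optics.snapshot("scene"); b=d["img"][:,:,::-1][120:270,200:420]; b=cv2.resize(b,(500,340),interpolation=cv2.INTER_CUBIC)[:200]
b=cv2.resize(d["img"][:,:,::-1][140:240,240:420],(500,200),interpolation=cv2.INTER_CUBIC)
cv2.imwrite("pics/w4.png",np.vstack([a,b]))
s=r.get_state();print(s["clock"],s["opening"],s["finger_force"],s["tool_pos"])
E
```

```text
6.125 0.006818796135275652 0.0 [ 0.53405118 -0.42008327  0.03917787]
```

View pics/w4.png

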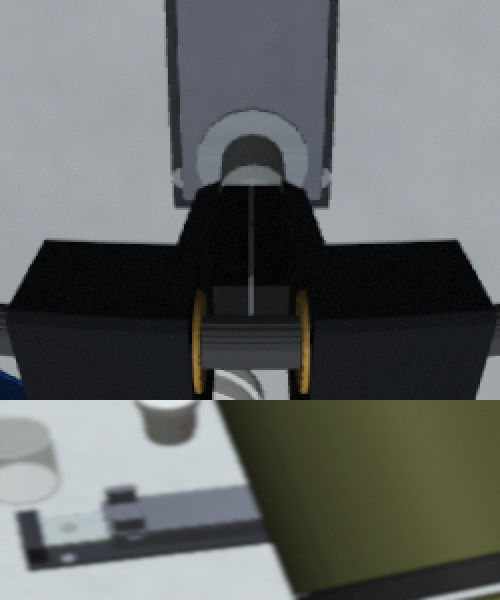

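The fingers are fully shut and cover the back half of the post top, with the visible front half around wrist px (326,236). I'll get true 3D from the wrist depth.

```bash
python3 - <<'E'
from h import *
from plant import r, optics
d=optics.snapshot("wrist"); K,R,t=d["mtx"],d["R"],d["t"]
v,u=np.mgrid[:400,:640]; p=(np.dstack([u,v])-K[:2,2])/K[0,0]; th=np.hypot(p[...,0],p[...,1])+1e-9
ray=np.dstack([p/th[...,None]*np.sin(th)[...,None],np.cos(th)]); c=ray/ray[...,2:]*d["z_map"][...,None]; W=(c-t)@R
for vv in range(196,300,4): print(vv,np.round(W[vv,322],4),d["img"][vv,322])
X=np.array([.534,-.4201,.0392]);q=R@X+t;a=np.arctan2(np.hypot(*q[:2]),q[2]);print("TCP px",K[:2,2]+K[0,0]*a*q[:2]/np.hypot(*q[:2]),q)
E
```

```text
196 [ 0.5436 -0.4003  0.0338] [ 91  95 107]
200 [ 0.5424 -0.4023  0.0347] [ 90  95 107]
204 [ 0.5412 -0.4043  0.0354] [79 84 92]
208 [ 0.54   -0.4062  0.0366] [123 131 139]
212 [ 0.5385 -0.4087  0.0357] [120 129 136]
216 [ 0.537  -0.4111  0.0356] [118 127 134]
220 [ 0.5367 -0.4116  0.0406] [44 46 47]
224 [ 0.5365 -0.412   0.0458] [43 46 47]
228 [ 0.5371 -0.4111  0.0539] [43 45 46]
232 [ 0.5368 -0.4116  0.0582] [44 46 47]
236 [ 0.5361 -0.4128  0.0606] [111 114 116]
240 [ 0.5353 -0.4141  0.0624] [118 123 129]
244 [ 0.5363 -0.4125  0.0711] [6 5 4]
248 [ 0.5365 -0.4122  0.0762] [9 8 8]
252 [ 0.5365 -0.4122  0.0805] [6 7 5]
256 [ 0.5361 -0.4128  0.0834] [3 2 4]
260 [ 0.5365 -0.4123  0.0883] [3 3 6]
264 [ 0.5367 -0.4119  0.0928] [6 9 7]
268 [ 0.5363 -0.4127  0.0949] [8 6 7]
272 [ 0.5352 -0.4144  0.095 ] [4 3 3]
276 [ 0.5339 -0.4165  0.0947] [4 3 4]
280 [ 0.5367 -0.412   0.106 ] [10 10 10]
284 [ 0.5366 -0.4121  0.1088] [3 3 3]
288 [ 0.5365 -0.4123  0.1115] [2 5 6]
292 [ 0.5364 -0.4125  0.114 ] [ 9  8 11]
296 [ 0.5355 -0.4139  0.1144] [27 26 29]
TCP px [325.39171555 231.94847379] [1.69753320e-04 2.11334679e-02 1.92882771e-01]
```

Depth shows the visible finger front ending at z of about 0.068, though the reported TCP z is 0.039. With no contact force either, the fingertips are really about 28 mm above the reported TCP, over the post. I'll open partly and feel downward in small steps.

Call:
{"name": "servo_tool", "arguments": {
  "translation": [
    [0,0,0],
    [0,0,0],
    [0,0,0],
    [0,0,0],
    [0,0,0],
    [0,0,0],
    [0,0,0.002],
    [0,0,0.002],
    [0,0,0]
  ],
  "turn": [
    [0,0,0],
    [0,0,0],
    [0,0,0],
    [0,0,0],
    [0,0,0],
    [0,0,0],
    [0,0,0],
    [0,0,0],
    [0,0,0]
  ],
  "grip": 0.4
}}

```text
clock: 7.3
tool_pos: [0.5339, -0.42, 0.0349]
eef_rot: [0.872, 0.49, 0.001, 0.003]
contact_force: [0.0, 0.6, 0.1]
opening: 0.401
finger_force: 0.0
```

Call:
{"name": "servo_tool", "arguments": {
  "translation": [
    [0,0,0.002],
    [0,0,0]
  ],
  "turn": [
    [0,0,0],
    [0,0,0]
  ]
}}

```text
clock: 7.55
tool_pos: [0.534, -0.4201, 0.033]
eef_rot: [0.872, 0.49, 0.001, 0.003]
contact_force: [0.4, -0.1, -0.4]
opening: 0.399
finger_force: 0.0
```

Call:
{"name": "servo_tool", "arguments": {
  "translation": [
    [0,0,0.002],
    [0,0,0]
  ],
  "turn": [
    [0,0,0],
    [0,0,0]
  ]
}}

```text
clock: 7.8
tool_pos: [0.534, -0.42, 0.031]
eef_rot: [0.872, 0.49, 0.001, 0.003]
contact_force: [-0.9, 0.4, -0.6]
opening: 0.401
finger_force: 0.0
```

Call:
{"name": "servo_tool", "arguments": {
  "translation": [
    [0,0,0.003],
    [0,0,0.003],
    [0,0,0]
  ],
  "turn": [
    [0,0,0],
    [0,0,0],
    [0,0,0]
  ]
}}

```text
clock: 8.18
tool_pos: [0.5339, -0.4199, 0.0248]
eef_rot: [0.872, 0.49, 0.001, 0.003]
contact_force: [0.2, -0.1, 0.7]
opening: 0.401
finger_force: 0.0
```

Call:
{"name": "servo_tool", "arguments": {
  "translation": [
    [0,0,0.003],
    [0,0,0.003],
    [0,0,0]
  ],
  "turn": [
    [0,0,0],
    [0,0,0],
    [0,0,0]
  ]
}}

```text
clock: 8.55
tool_pos: [0.534, -0.42, 0.0188]
eef_rot: [0.872, 0.49, 0.001, 0.003]
contact_force: [0.0, -0.4, 0.2]
opening: 0.401
finger_force: 0.0
```

```bash
cat >> h.py <<'E'
def wcloud(d):
    K,R,t=d["mtx"],d["R"],d["t"]; v,u=np.mgrid[:400,:640]; p=(np.dstack([u,v])-K[:2,2])/K[0,0]; th=np.hypot(p[...,0],p[...,1])+1e-9
    ray=np.dstack([p/th[...,None]*np.sin(th)[...,None],np.cos(th)]); return (ray/ray[...,2:]*d["z_map"][...,None]-t)@R
E
python3 - <<'E'
from h import *
from plant import r, optics
d=optics.snapshot("wrist"); W=wcloud(d); cv2.imwrite("pics/w5.png",d["img"][:,:,::-1][150:350,200:450].repeat(2,0).repeat(2,1))
s=r.get_state(); print(s["tool_pos"],s["contact_force"],s["opening"])
from scipy.spatial.transform import Rotation as Ro
T=Ro.from_quat(s["eef_rot"]).inv().apply(W.reshape(-1,3)-s["tool_pos"]).reshape(W.shape)
dark=(d["img"].max(2)<25)&(d["z_map"]>0)&(abs(T[...,0])<.012)&(abs(T[...,1])<.05)&(T[...,2]>-.06)
k=T[dark]; print(len(k),"tool z max",np.percentile(k[:,2],[50,90,99,100]),"y",np.percentile(k[:,1],[0,50,100]))
E
```

```text
[ 0.53407982 -0.42013292  0.01899473] [-0.40421631  0.36104141 -0.11703709] 0.39778905128361425
2204 tool z max [-0.04915246 -0.03594172 -0.03134485 -0.02986607] y [-0.03292717  0.01702233  0.03214369]
```

View pics/w5.png

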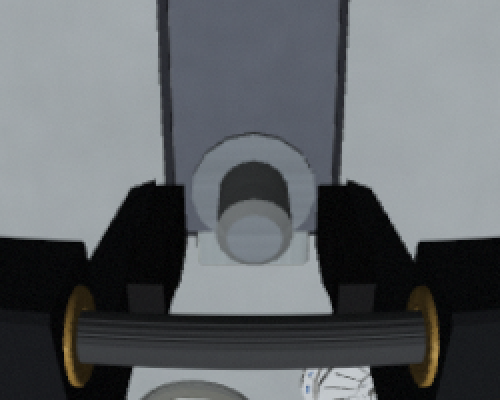

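The view shows the post standing between the two open fingers, with tips at about crop (160,185) and (345,185). The real tips are about 29.5 mm behind the reported TCP. I'll use that offset, go 8 mm lower and grip.

Call:
{"name": "servo_tool", "arguments": {
  "translation": [
    [0,0,0.004],
    [0,0,0.004],
    [0,0,0]
  ],
  "turn": [
    [0,0,0],
    [0,0,0],
    [0,0,0]
  ]
}}

```text
clock: 8.98
tool_pos: [0.5339, -0.4199, 0.0106]
eef_rot: [0.872, 0.49, 0.001, 0.003]
contact_force: [0.0, -0.3, -0.3]
opening: 0.397
finger_force: 0.0
```

Call:
{"name": "servo_tool", "arguments": {
  "translation": [
    [0,0,0],
    [0,0,0],
    [0,0,0],
    [0,0,0],
    [0,0,0],
    [0,0,0]
  ],
  "turn": [
    [0,0,0],
    [0,0,0],
    [0,0,0],
    [0,0,0],
    [0,0,0],
    [0,0,0]
  ],
  "grip": 0,
  "grip_force": 45
}}

```text
clock: 9.72
tool_pos: [0.5344, -0.4204, 0.0113]
eef_rot: [0.872, 0.49, 0.002, 0.003]
contact_force: [0.2, -0.1, -0.2]
opening: 0.213
finger_force: 45.0
```

Gripped (19 to 20 mm). Sliding along +tool x.

Call:
{"name": "servo_tool", "arguments": {
  "translation": [
    [0.005,0,0],
    [0.005,0,0],
    [0.005,0,0],
    [0,0,0]
  ],
  "turn": [
    [0,0,0],
    [0,0,0],
    [0,0,0],
    [0,0,0]
  ]
}}

```text
clock: 10.22
tool_pos: [0.5426, -0.4066, 0.0113]
eef_rot: [0.872, 0.49, 0.002, 0.003]
contact_force: [-0.7, -0.3, 1.8]
opening: 0.212
finger_force: 45.0
```

Call:
{"name": "servo_tool", "arguments": {
  "translation": [
    [0.005,0,0],
    [0.005,0,0],
    [0.005,0,0],
    [0,0,0]
  ],
  "turn": [
    [0,0,0],
    [0,0,0],
    [0,0,0],
    [0,0,0]
  ]
}}

```text
clock: 10.72
tool_pos: [0.5486, -0.3966, 0.0114]
eef_rot: [0.872, 0.489, 0.0, 0.004]
contact_force: [-3.5, -5.2, 1.6]
opening: 0.212
finger_force: 45.0
```

Call:
{"name": "servo_tool", "arguments": {
  "translation": [
    [0.004,0,0],
    [0.004,0,0],
    [0,0,0]
  ],
  "turn": [
    [0,0,0],
    [0,0,0],
    [0,0,0]
  ]
}}

```text
clock: 11.1
tool_pos: [0.5516, -0.3914, 0.0114]
eef_rot: [0.872, 0.489, -0.001, 0.005]
contact_force: [-4.1, -7.0, 0.7]
opening: 0.208
finger_force: 45.0
```

Call:
{"name": "servo_tool", "arguments": {
  "translation": [
    [0.003,0,0],
    [0.003,0,0],
    [0,0,0]
  ],
  "turn": [
    [0,0,0],
    [0,0,0],
    [0,0,0]
  ]
}}

```text
clock: 11.48
tool_pos: [0.5571, -0.3829, 0.0113]
eef_rot: [0.872, 0.49, 0.001, 0.003]
contact_force: [-1.0, -4.2, 2.2]
opening: 0.211
finger_force: 45.0
```

Call:
{"name": "servo_tool", "arguments": {
  "translation": [
    [0.002,0,0],
    [0.002,0,0],
    [0,0,0]
  ],
  "turn": [
    [0,0,0],
    [0,0,0],
    [0,0,0]
  ]
}}

```text
clock: 11.85
tool_pos: [0.5574, -0.3821, 0.0113]
eef_rot: [0.872, 0.489, -0.0, 0.005]
contact_force: [-3.8, -6.8, 1.1]
opening: 0.21
finger_force: 45.0
```

```bash
cat > slide.py <<'E'
from h import *
from plant import r, optics
d=optics.snapshot("wrist"); W=wcloud(d); np.savez("w6.npz",**d)
e=np.array([.5197,.8543]);f=np.array([-e[1],e[0]]);s=r.get_state();o=s["tool_pos"][:2]
a=(W[...,:2]-o)@e; b=(W[...,:2]-o)@f; Z=W[...,2]; ok=d["z_map"]>0
m=ok&(Z>.058)&(Z<.0655)&(abs(b)<.012)&(abs(a)<.03)&(d["img"].mean(2)>60); print("post top front",np.percentile(a[m],[50,99]),m.sum())
prof=[(round(x*1000),round(float(np.median(Z[k]))*1000,1)) for x in np.arange(.09,.20,.002) if (k:=ok&(abs(b)<.014)&(a>x)&(a<x+.002)).sum()>3]; print(prof)
print(s["clock"],np.round(s["tool_pos"],4),np.round(s["contact_force"],1),s["contact_force"][:2]@e)
E
python3 slide.py
```

```text
post top front [0.00135113 0.00890312] 1075
[(90, 34.3), (92, 34.4), (94, 34.1), (96, 34.2), (98, 34.2), (100, 34.3), (102, 34.2), (104, 34.2), (106, 34.3), (108, 34.5), (110, 34.3), (112, 34.2), (114, 34.2), (116, 34.1), (118, 34.4), (120, 34.3), (122, 34.3), (124, 34.3), (126, 34.2), (128, 34.4), (130, 34.2)]
11.9 [ 0.5574 -0.3821  0.0113] [-4.7 -7.7  0.9] -9.043216976481714
```

It snapped forward and force dropped, and now it resists further motion at about 44 mm travel. I'll unload, then tug back lightly to confirm the notch.

Call:
{"name": "servo_tool", "arguments": {
  "translation": [
    [-0.002,0,0],
    [-0.002,0,0],
    [0,0,0]
  ],
  "turn": [
    [0,0,0],
    [0,0,0],
    [0,0,0]
  ]
}}

```text
clock: 12.28
tool_pos: [0.5574, -0.3822, 0.0113]
eef_rot: [0.872, 0.49, 0.002, 0.003]
contact_force: [-1.3, -2.4, 3.3]
opening: 0.213
finger_force: 45.0
```

Call:
{"name": "servo_tool", "arguments": {
  "translation": [
    [-0.0015,0,0],
    [0,0,0]
  ],
  "turn": [
    [0,0,0],
    [0,0,0]
  ]
}}

```text
clock: 12.52
tool_pos: [0.5574, -0.3823, 0.0113]
eef_rot: [0.872, 0.49, 0.003, 0.002]
contact_force: [-0.5, 0.3, 5.3]
opening: 0.21
finger_force: 45.0
```

Held in both directions, so it's home. Release and rise.

Call:
{"name": "servo_tool", "arguments": {
  "translation": [
    [0,0,0],
    [0,0,0],
    [0,0,0],
    [0,0,0],
    [0,0,-0.02],
    [0,0,-0.04],
    [0,0,-0.04],
    [0,0,-0.04],
    [0,0,0]
  ],
  "turn": [
    [0,0,0],
    [0,0,0],
    [0,0,0],
    [0,0,0],
    [0,0,0],
    [0,0,0],
    [0,0,0],
    [0,0,0],
    [0,0,0]
  ],
  "grip": 0.6
}}

```text
clock: 13.65
tool_pos: [0.5575, -0.3857, 0.1564]
eef_rot: [0.872, 0.49, 0.003, 0.007]
contact_force: [0.5, -0.7, -0.2]
opening: 0.598
finger_force: 0.0
```

```bash
cat > look.py <<'E'
from h import *
from plant import r, optics
s=r.get_state(); print(s["clock"],np.round(s["tool_pos"],4),np.round(s["q"],2))
d=optics.snapshot("wrist"); np.savez("w7.npz",**d); W=wcloud(d); Z=W[...,2]; ok=d["z_map"]>0; X,Y=W[...,0],W[...,1]
def blob(m):
    k,l,st,c=cv2.connectedComponentsWithStats(m.astype(np.uint8)); i=1+np.argmax(st[1:,4]); return l==i
e=np.array([.5197,.8543])
m=blob(ok&(Z>.058)&(Z<.068)&(X>.5)&(X<.6)&(Y>-.44)&(Y<-.33)&(d["img"].mean(2)>60)); p=W[m][:,:2]
print("post",m.sum(),cv2.minEnclosingCircle(p.astype(np.float32)),np.median(Z[m]))
m=ok&(Z>.03)&(Z<.038)&(X>.5)&(X<.68)&(Y>-.47)&(Y<-.2)
m=blob(m);p=W[m][:,:2]; print("plate",cv2.minAreaRect(p.astype(np.float32)))
m=blob(ok&(Z>.015)&(Z<.036)&(X>.32)&(X<.54)&(Y>-.31)&(Y<-.12)); print("lever z",np.median(Z[m]),m.sum())
cs,_=cv2.findContours(m.astype(np.uint8),cv2.RETR_CCOMP,cv2.CHAIN_APPROX_NONE)
for c in cs:
    if len(c)>9:
        w=W[c[:,0,1],c[:,0,0]][:,:2].astype(np.float32); print(" contour",len(c),cv2.minAreaRect(w),cv2.minEnclosingCircle(w))
p=W[m][:,:2]; h=np.array([.382,-.2697]); ee=np.array([.484,-.1755]); x=(ee-h)/np.linalg.norm(ee-h); a=(p-h)@x; b=(p-h)@[-x[1],x[0]]
for lo in(.035,.055,.075,.095,.11): k=(a>lo)&(a<lo+.01); print(" bar",lo,np.round(np.percentile(b[k],[3,50,97]),4)) if k.sum()>5 else 0
print("extent",np.percentile(a,[.5,99.5]))
E
python3 look.py
```

```text
13.65 [ 0.5575 -0.3857  0.1564] [ 0.32  0.85  0.44  1.48 -0.43  0.89  0.35]
post 352 ((0.5564003586769104, -0.3829176127910614), 0.010322031565010548) 0.061557758781509805
plate ((0.5968092679977417, -0.3168293237686157), (0.18810169398784637, 0.04690166190266609), 58.338741302490234)
lever z 0.025969407238574636 2923
 contour 335 ((0.4288889765739441, -0.22530007362365723), (0.17421583831310272, 0.04771013930439949), 42.756683349609375) ((0.4291265606880188, -0.22555705904960632), 0.0872315764427185)
 contour 46 ((0.3813877999782562, -0.26924583315849304), (0.024283457547426224, 0.02613254450261593), 78.47377014160156) ((0.3813219666481018, -0.26881465315818787), 0.013426119461655617)
 contour 22 ((0.48319023847579956, -0.17447823286056519), (0.011215380392968655, 0.013725905679166317), 35.37343978881836) ((0.4837500751018524, -0.17376916110515594), 0.007165728136897087)
 bar 0.035 [-0.0068 -0.0017  0.0086]
 bar 0.055 [-0.0068 -0.0018  0.0089]
 bar 0.075 [-0.0067 -0.0017  0.0083]
 bar 0.095 [-0.0066 -0.0016  0.0089]
 bar 0.11 [-0.0066 -0.0018  0.0087]
extent [-0.02099838  0.14959294]
```

Post at home is (0.5565,-0.3825). The plate plus block measures 188 = 170+2+16, so the cradle is 2 mm off the stop, as it should be. Lever hub is at (0.382,-0.269), eye at (0.4835,-0.175), yaw 42.8°. Moving above the balance point.

```bash
python3 - <<'E'
from h import *
from plant import r
print(togo(r.get_state(),[.4135,-.2397,.06],-47.2))
E
```

```text
(array([ 0.0492, -0.1983,  0.0917]), array([ 0.0114, -0.0009,  0.2767]))
```

Call:
{"name": "servo_tool", "arguments": {
  "translation": [
    [0.008,-0.033,0.0],
    [0.009,-0.033,0.0],
    [0.011,-0.032,0.0],
    [0.013,-0.031,0.02],
    [0.015,-0.03,0.02],
    [0.016,-0.029,0.02],
    [0,0,0.02],
    [0,0,0]
  ],
  "turn": [
    [0.002,0,0.046],
    [0.002,0,0.046],
    [0.002,0,0.046],
    [0.002,0,0.046],
    [0.002,0,0.046],
    [0.001,0,0.046],
    [0,0,0],
    [0,0,0]
  ]
}}

```text
clock: 14.7
tool_pos: [0.451, -0.2118, 0.0695]
eef_rot: [0.931, 0.365, -0.002, -0.003]
contact_force: [0.7, -0.6, 0.2]
opening: 0.599
finger_force: 0.0
```

```bash
python3 - <<'E'
from h import *
from plant import r
s=r.get_state();print(s["tool_pos"],s["q"]);print(togo(s,[.4135,-.2397,.02],-47.2))
E
python3 look.py | grep -v plate
```

```text
[ 0.45102744 -0.21179451  0.0694936 ] [ 0.14768523  0.80049627  0.33613093  2.06601937 -0.67574125  0.3916262
  0.20332075]
(array([-0.0464, -0.0047,  0.0496]), array([-0.0078,  0.0013,  0.0012]))
14.7 [ 0.451  -0.2118  0.0695] [ 0.15  0.8   0.34  2.07 -0.68  0.39  0.2 ]
post 9 ((0.5649651288986206, -0.3811444640159607), 0.004143497906625271) 0.05947132840467329
lever z 0.026114763657737253 4370
 contour 449 ((0.4354182481765747, -0.2259996235370636), (0.1633126139640808, 0.047983117401599884), 37.70614242553711) ((0.431548148393631, -0.22100895643234253), 0.08199092000722885)
 contour 57 ((0.3812570571899414, -0.2677976191043854), (0.026407919824123383, 0.021108325570821762), 43.67927932739258) ((0.3815792202949524, -0.26827487349510193), 0.013415858149528503)
 contour 46 ((0.48350176215171814, -0.17294210195541382), (0.012291633524000645, 0.012268063612282276), 88.35235595703125) ((0.48370033502578735, -0.17328186333179474), 0.006602956913411617)
 bar 0.035 [-0.0057  0.0016  0.0091]
 bar 0.055 [-0.0056  0.0019  0.0094]
 bar 0.075 [-0.0055  0.0021  0.0098]
 bar 0.095 [-0.0054  0.002   0.0095]
 bar 0.11 [-0.0054  0.002   0.0093]
extent [-0.01048849  0.15061488]
```

Call:
{"name": "servo_tool", "arguments": {
  "translation": [
    [-0.0155,-0.002,0],
    [-0.0155,-0.002,0],
    [-0.0155,-0.0015,0.01],
    [0,0,0.02],
    [0,0,0]
  ],
  "turn": [
    [-0.004,0.001,0],
    [-0.004,0,0.001],
    [0,0,0],
    [0,0,0],
    [0,0,0]
  ]
}}

```text
clock: 15.38
tool_pos: [0.413, -0.2412, 0.0405]
eef_rot: [0.932, 0.364, 0.001, 0.001]
contact_force: [0.5, 0.4, -0.1]
opening: 0.598
finger_force: 0.0
```

```bash
python3 - <<'E'
from h import *
from plant import r
s=r.get_state();print(s["tool_pos"],s["q"]);print(togo(s,[.4128,-.2391,-.0245],-47.2))
E
python3 look.py | grep -v plate
```

```text
[ 0.41300064 -0.24119861  0.04050494] [ 0.30533487  0.82808587  0.2092363   2.14187554 -0.71082906  0.23597272
  0.3181735 ]
(array([ 0.0012, -0.0018,  0.065 ]), array([ 0.0024, -0.0004, -0.0026]))
15.375 [ 0.413  -0.2412  0.0405] [ 0.31  0.83  0.21  2.14 -0.71  0.24  0.32]
post 291 ((0.5561802387237549, -0.3819127678871155), 0.010438051074743271) 0.06156540970109517
lever z 0.026226661733364777 7376
 contour 568 ((0.4291607737541199, -0.22653107345104218), (0.17507529258728027, 0.0466659814119339), 41.2366828918457) ((0.4263325333595276, -0.22330453991889954), 0.08764378726482391)
 contour 77 ((0.3808889389038086, -0.2678961157798767), (0.025696665048599243, 0.023563893511891365), 46.41511917114258) ((0.3811257779598236, -0.26813438534736633), 0.013111401349306107)
 contour 53 ((0.4831258952617645, -0.17358720302581787), (0.012320098467171192, 0.011655800975859165), 48.36692810058594) ((0.4830667972564697, -0.1734241247177124), 0.006486800964921713)
 bar 0.035 [-0.0055  0.0019  0.0092]
 bar 0.055 [-0.0053  0.0018  0.009 ]
 bar 0.075 [-0.0052  0.002   0.0093]
 bar 0.095 [-0.0058  0.0016  0.0091]
 bar 0.11 [-0.0057  0.0019  0.0095]
extent [-0.02086828  0.14957404]
```

Call:
{"name": "servo_tool", "arguments": {
  "translation": [
    [0.0012,-0.002,0.012],
    [0,0,0.012],
    [0,0,0.012],
    [0,0,0]
  ],
  "turn": [
    [0.002,0,-0.002],
    [0,0,0],
    [0,0,0],
    [0,0,0]
  ]
}}

```text
clock: 15.92
tool_pos: [0.4137, -0.2379, 0.0037]
eef_rot: [0.931, 0.366, 0.0, -0.0]
contact_force: [-0.6, -1.1, -0.1]
opening: 0.601
finger_force: 0.0
```

```bash
python3 - <<'E'
from h import *
from plant import r,optics
s=r.get_state();print(np.round(s["tool_pos"],4),np.round(s["q"],3),s["contact_force"]);print(togo(s,[.4126,-.2389,-.0245],-47.2))
d=optics.snapshot("wrist");W=wcloud(d)
from scipy.spatial.transform import Rotation as Ro
T=Ro.from_quat(s["eef_rot"]).inv().apply(W.reshape(-1,3)-s["tool_pos"]).reshape(W.shape)
dark=(d["img"].max(2)<25)&(d["z_map"]>0)&(abs(T[...,0])<.012)&(abs(T[...,1])<.05)&(T[...,2]>-.06)&(W[...,2]>.02)
print(np.percentile(T[dark][:,2],[90,99,100]))
E
```

```text
[ 0.4137 -0.2379  0.0037] [ 0.354  0.895  0.119  2.147 -0.74   0.138  0.341] [-0.63055744 -1.09133456 -0.13172175]
(array([-0.0015,  0.    ,  0.0282]), array([ 0.0001, -0.0007,  0.0016]))
[-0.0363886  -0.03168278 -0.03032853]
```

Call:
{"name": "servo_tool", "arguments": {
  "translation": [
    [-0.0015,0,0.007],
    [0,0,0.007],
    [0,0,0.006],
    [0,0,0]
  ],
  "turn": [
    [0,0,0.0015],
    [0,0,0],
    [0,0,0],
    [0,0,0]
  ]
}}

```text
clock: 16.48
tool_pos: [0.4129, -0.2391, -0.0158]
eef_rot: [0.931, 0.365, 0.001, 0.0]
contact_force: [0.1, 0.4, -0.2]
opening: 0.6
finger_force: 0.0
```

Call:
{"name": "servo_tool", "arguments": {
  "translation": [
    [0,0,0.003],
    [0,0,0.003],
    [0,0,0]
  ],
  "turn": [
    [0,0,0],
    [0,0,0],
    [0,0,0]
  ]
}}

```text
clock: 16.85
tool_pos: [0.4131, -0.2392, -0.0214]
eef_rot: [0.931, 0.365, 0.001, 0.001]
contact_force: [-0.3, -0.4, -0.5]
opening: 0.6
finger_force: 0.0
```

```bash
python3 - <<'E'
from h import *
from plant import r,optics
s=r.get_state();print(np.round(s["tool_pos"],4),np.round(s["q"],3),s["contact_force"]);print(togo(s,[.4126,-.2389,-.0245],-47.2))
d=optics.snapshot("wrist");cv2.imwrite("pics/w8.png",d["img"][:,:,::-1][100:350,150:500].repeat(2,0).repeat(2,1))
E
```

```text
[ 0.4131 -0.2392 -0.0214] [ 0.392  0.943  0.06   2.146 -0.763  0.07   0.366] [-0.28244787 -0.43430583 -0.45988716]
(array([-0.0002, -0.0006,  0.0031]), array([ 0.0018, -0.0009,  0.0003]))
```

View pics/w8.png

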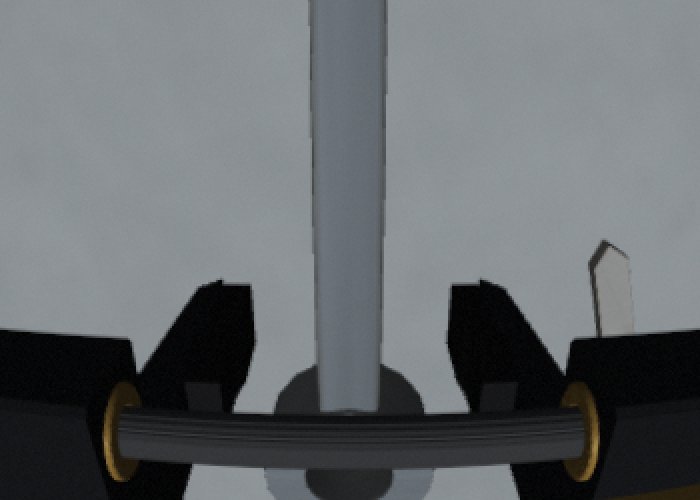

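The bar is centred between the fingers: crop u 315–383, with fingers at 255 and 448. The spanner tip at (605,260) is clear. Closing the grip.

Call:
{"name": "servo_tool", "arguments": {
  "translation": [
    [0,0,0],
    [0,0,0],
    [0,0,0],
    [0,0,0],
    [0,0,0],
    [0,0,0]
  ],
  "turn": [
    [0,0,0],
    [0,0,0],
    [0,0,0],
    [0,0,0],
    [0,0,0],
    [0,0,0]
  ],
  "grip": 0,
  "grip_force": 55
}}

```text
clock: 17.65
tool_pos: [0.4131, -0.2391, -0.0213]
eef_rot: [0.931, 0.365, 0.001, 0.001]
contact_force: [-0.4, 0.4, 1.4]
opening: 0.178
finger_force: 55.0
```

Call:
{"name": "servo_tool", "arguments": {
  "translation": [
    [0,0,0],
    [0,0,-0.005],
    [0,0,-0.01],
    [0,0,-0.02],
    [0,0,-0.02],
    [0,0,0]
  ],
  "turn": [
    [0,0,0],
    [0,0,0],
    [0,0,0],
    [0,0,0],
    [0,0,0],
    [0,0,0]
  ]
}}

```text
clock: 18.4
tool_pos: [0.4139, -0.2396, 0.035]
eef_rot: [0.931, 0.365, 0.001, 0.002]
contact_force: [-0.9, 0.2, -5.2]
opening: 0.177
finger_force: 55.0
```

Lifted, about 5 N, 15.6 mm between pads. Carry next: raise, move, yaw.

```bash
python3 - <<'E'
from h import *
from plant import r
s=r.get_state();print(s["moment"]);print(togo(s,[.5791,-.3457,.11],-31.5))
E
```

```text
[-0.04644184  0.10247597 -0.00408173]
(array([ 0.0491,  0.1905, -0.0741]), array([ 0.0048, -0.0006, -0.2732]))
```

Call:
{"name": "servo_tool", "arguments": {
  "translation": [
    [0,0,-0.015],
    [0,0,-0.025],
    [0,0,-0.025],
    [0,0,-0.01],
    [0,0,0]
  ],
  "turn": [
    [0,0,0],
    [0,0,0],
    [0,0,0],
    [0,0,0],
    [0,0,0]
  ]
}}

```text
clock: 19.02
tool_pos: [0.413, -0.239, 0.1086]
eef_rot: [0.931, 0.365, 0.001, 0.001]
contact_force: [0.5, 0.0, -5.6]
opening: 0.177
finger_force: 55.0
```

```bash
cat > lev.py <<'E'
from h import *
from plant import r,optics
from scipy.spatial.transform import Rotation as Ro
s=r.get_state();d=optics.snapshot("wrist");W=wcloud(d)
Rt=Ro.from_quat(s["eef_rot"]);T=Rt.inv().apply(W.reshape(-1,3)-s["tool_pos"]).reshape(W.shape)
ok=(d["z_map"]>0)&(T[...,2]<.012)&(T[...,2]>-.02)&(abs(T[...,1])<.03)&(d["img"].mean(2)>50)
k=T[ok&(T[...,0]>.02)&(T[...,0]<.08)&(abs(T[...,1])<.009)]
top=k[k[:,2]<np.percentile(k[:,2],60)+.003]
pf=np.polyfit(k[:,0],k[:,2],1); print("bar pitch deg",np.degrees(np.arctan(pf[0])),"bar top z at x=0",pf[1],len(k))
print("bar y", [np.round(np.percentile(k[(k[:,0]>x)&(k[:,0]<x+.01)][:,1],[2,98]),4) for x in (.02,.04,.06)])
e=T[ok&(T[...,0]>.083)&(T[...,0]<.115)]; print("eye",len(e),np.percentile(e[:,0],[1,99]),np.percentile(e[:,1],[1,99]),np.median(e[:,2]))
print("roll: y-slope",np.polyfit(k[:,1],k[:,2],1)[0])
w=Rt.apply(np.array([[1,0,0],[0,1,0],[0,0,1.]]));print(np.round(w,4),np.round(s["tool_pos"],4),np.round(s["moment"],2),s["clock"],np.round(s["q"],2))
E
python3 lev.py
```

```text
Traceback (most recent call last):
  File "lev.py", line 8, in <module>
    top=k[k[:,2]<np.percentile(k[:,2],60)+.003]
                 ~~~~~~~~~~~~~^^^^^^^^^^^
IndexError: index -1 is out of bounds for axis 0 with size 0
```

```bash
sed -i 's/(T\[...,2\]<.012)&(T\[...,2\]>-.02)/(T[...,2]<-.03)\&(T[...,2]>-.065)/; s/^top=.*//' lev.py; python3 lev.py
```

```text
bar pitch deg 0.11256433318809202 bar top z at x=0 -0.04720597711350572 4955
bar y [array([-0.0076,  0.0078]), array([-0.0078,  0.0075]), array([-0.008 ,  0.0076])]
eye 1969 [0.08328717 0.10706403] [-0.01100609  0.01070093] -0.04693944646239146
roll: y-slope -0.0002078847843176876
[[ 7.333e-01  6.799e-01  7.000e-04]
 [ 6.799e-01 -7.333e-01  1.100e-03]
 [ 1.300e-03 -3.000e-04 -1.000e+00]] [ 0.4127 -0.2388  0.1081] [-0.05  0.14 -0.02] 19.075 [ 0.19  0.72  0.39  2.12 -0.65  0.42  0.27]
```

Call:
{"name": "servo_tool", "arguments": {
  "translation": [
    [0.002,0.024,0],
    [0.003,0.028,0],
    [0.004,0.028,0],
    [0.006,0.028,0],
    [0.008,0.028,0],
    [0.009,0.027,0],
    [0.01,0.022,0],
    [0,0,0]
  ],
  "turn": [
    [0,0,-0.039],
    [0,0,-0.039],
    [0,0,-0.039],
    [0,0,-0.039],
    [0,0,-0.039],
    [0,0,-0.039],
    [0,0,-0.039],
    [0,0,0]
  ]
}}

```text
clock: 20.12
tool_pos: [0.5803, -0.3253, 0.1069]
eef_rot: [0.872, 0.489, 0.001, -0.0]
contact_force: [-0.8, 0.4, -5.0]
opening: 0.177
finger_force: 55.0
```

```bash
python3 lev.py; python3 -c "
from h import *
from plant import r
print(togo(r.get_state(),[.5791,-.3457,.0807],-31.5))"
```

```text
bar pitch deg 0.1776827459026307 bar top z at x=0 -0.04716100057870679 4916
bar y [array([-0.008 ,  0.0075]), array([-0.0081,  0.0072]), array([-0.0079,  0.0073])]
eye 1955 [0.08330313 0.10706623] [-0.01131312  0.0104025 ] -0.04685699303723252
roll: y-slope 0.0012807695549480501
[[ 5.215e-01  8.533e-01  1.700e-03]
 [ 8.533e-01 -5.215e-01  9.000e-04]
 [ 1.600e-03  1.000e-03 -1.000e+00]] [ 0.5803 -0.3253  0.1069] [-0.04  0.18  0.02] 20.125 [ 0.23  0.91  0.43  1.54 -0.48  0.8   0.3 ]
(array([-0.017 ,  0.0113,  0.0263]), array([-0.0012, -0.0008, -0.0003]))
```

Call:
{"name": "servo_tool", "arguments": {
  "translation": [
    [-0.004,0.003,0],
    [-0.007,0.005,0],
    [-0.006,0.0035,0.008],
    [0,0,0.01],
    [0,0,0.006],
    [0,0,0],
    [0,0,0]
  ],
  "turn": [
    [-0.0012,-0.0008,0],
    [0,0,0],
    [0,0,0],
    [0,0,0],
    [0,0,0],
    [0,0,0],
    [0,0,0]
  ]
}}

```text
clock: 21.05
tool_pos: [0.5803, -0.3467, 0.0853]
eef_rot: [0.873, 0.488, 0.001, 0.002]
contact_force: [-0.1, -0.3, -5.6]
opening: 0.177
finger_force: 55.0
```

```bash
python3 lev.py; cat > fin.py <<'E'
from h import *
from plant import r,optics
s=r.get_state();print("togo",togo(s,[.5794,-.3451,.0807],-31.5))
d=optics.snapshot("wrist");W=wcloud(d);Z=W[...,2];ok=d["z_map"]>0
e=np.array([.5215,.8533]);f=np.array([-e[1],e[0]]);p0=np.array([.5566,-.3825]);a=(W[...,:2]-p0)@e;b=(W[...,:2]-p0)@f
def show(n,m): print(n,m.sum(),"a",np.round(np.percentile(a[m],[1,50,99]),4),"b",np.round(np.percentile(b[m],[1,50,99]),4),"z",np.round(np.median(Z[m]),4))
show("fork cheeks",ok&(Z>.050)&(Z<.058)&(a>.1)&(a<.18)&(abs(b)<.04))
show("eye top",ok&(Z>.118)&(Z<.135)&(a>.125)&(a<.18)&(abs(b)<.03)&(d["img"].mean(2)>40))
show("bar top",ok&(Z>.118)&(Z<.135)&(a>.07)&(a<.12)&(abs(b)<.03)&(d["img"].mean(2)>40))
show("plate",ok&(Z>.03)&(Z<.037)&(a>.02)&(a<.12)&(abs(b)<.04))
d=optics.snapshot("top");P=cloud(d);Z=P[...,2];ok=d["z_map"]>0;a=(P[...,:2]-p0)@e;b=(P[...,:2]-p0)@f
show("top eye",ok&(Z>.115)&(Z<.14)&(a>.126)&(a<.18)&(abs(b)<.03))
show("top bar",ok&(Z>.115)&(Z<.14)&(a>.08)&(a<.12)&(abs(b)<.03))
show("top hub",ok&(Z>.115)&(Z<.14)&(a<-.01)&(a>-.05)&(abs(b)<.04))
E
python3 fin.py
```

```text
bar pitch deg 0.119467916546112 bar top z at x=0 -0.047102733970513094 4943
bar y [array([-0.008 ,  0.0075]), array([-0.0081,  0.0071]), array([-0.0083,  0.0073])]
eye 1951 [0.08327919 0.10714498] [-0.01128535  0.01035887] -0.046843874837936665
roll: y-slope -0.00012061026260044212
[[ 5.228e-01  8.525e-01 -4.000e-04]
 [ 8.525e-01 -5.228e-01  3.700e-03]
 [ 2.900e-03 -2.300e-03 -1.000e+00]] [ 0.5803 -0.3467  0.0853] [-0.13  0.03 -0.08] 21.05 [ 0.26  0.94  0.42  1.52 -0.49  0.78  0.33]
togo (array([ 0.001 , -0.0018,  0.0048]), array([ 0.004 ,  0.0005, -0.0004]))
fork cheeks 544 a [0.129  0.1365 0.1496] b [-0.0221  0.0154  0.0215] z 0.0545
eye top 2059 a [0.1253 0.1366 0.1499] b [-0.012  -0.0013  0.0096] z 0.1323
bar top 4176 a [0.0707 0.0966 0.1195] b [-0.009  -0.0013  0.0067] z 0.1325
plate 2977 a [0.0213 0.0737 0.1192] b [-0.0231  0.0137  0.0225] z 0.0344Traceback (most recent call last):
  File "fin.py", line 12, in <module>
    show("top eye",ok&(Z>.115)&(Z<.14)&(a>.126)&(a<.18)&(abs(b)<.03))
    ~~~~^^^^^^^^^^^^^^^^^^^^^^^^^^^^^^^^^^^^^^^^^^^^^^^^^^^^^^^^^^^^^
  File "fin.py", line
[... 164 characters left out ...]
m]),4))
                                                ~~~~~~~~~~~~~^^^^^^^^^^^^^^^^
    return _quantile_unchecked(
        a, q, axis, out, overwrite_input, method, keepdims, weights)
    return _ureduce(a,
                    func=_quantile_ureduce_func,
    ...<5 lines>...
                    overwrite_input=overwrite_input,
                    method=method)
    r = func(a, **kwargs)
    result = _quantile(arr,
                       quantiles=q,
    ...<2 lines>...
                       out=out,
                       weights=wgt)
    slices_having_nans = np.isnan(arr[-1, ...])
                                  ~~~^^^^^^^^^
IndexError: index -1 is out of bounds for axis 0 with size 0
```

Call:
{"name": "servo_tool", "arguments": {
  "translation": [
    [0.0013,-0.0013,0.0025],
    [0,0,0.002],
    [0,0,0],
    [0,0,0]
  ],
  "turn": [
    [0.004,0.0005,0],
    [0,0,0],
    [0,0,0],
    [0,0,0]
  ]
}}

```text
clock: 21.7
tool_pos: [0.5796, -0.3451, 0.0807]
eef_rot: [0.873, 0.488, -0.0, -0.0]
contact_force: [-0.2, 0.2, -4.8]
opening: 0.181
finger_force: 55.0
```

```bash
sed -i '/^d=optics.snapshot("top")/,$d' fin.py; python3 lev.py; python3 fin.py
```

```text
bar pitch deg 0.07273490680799972 bar top z at x=0 -0.047045887321866375 4940
bar y [array([-0.008 ,  0.0075]), array([-0.0081,  0.0072]), array([-0.0083,  0.0073])]
eye 1956 [0.08326518 0.10710492] [-0.011248    0.01040036] -0.04683671988263409
roll: y-slope -0.0004804861635583921
[[ 5.231e-01  8.523e-01 -1.000e-04]
 [ 8.523e-01 -5.231e-01 -6.000e-04]
 [-6.000e-04  3.000e-04 -1.000e+00]] [ 0.5796 -0.3451  0.0807] [-0.03  0.07 -0.05] 21.7 [ 0.26  0.95  0.42  1.52 -0.49  0.78  0.33]
togo (array([-0.    , -0.0002,  0.    ]), array([-0.0005,  0.    , -0.0008]))
fork cheeks 624 a [0.1287 0.1366 0.1498] b [-0.022  -0.0148  0.0214] z 0.0544
eye top 2176 a [0.125  0.1368 0.1509] b [-0.0108 -0.0001  0.0108] z 0.1275
bar top 4141 a [0.0707 0.0966 0.1196] b [-0.0077 -0.      0.0079] z 0.1277
plate 3167 a [0.0211 0.074  0.119 ] b [-0.0227 -0.0137  0.0227] z 0.0344
```

The eye sits over the fork to within about 1 mm, the underside is at 0.102 and the lever is level. Handing in.

```bash
python3 -c "
from plant import r
print(r.finish_job())"
```

```text
the job is handed in; nothing more can be done
None
```

The cradle is clicked home in its notch. The lever is gripped at its balance point and held level over it, with hub above post and eye above fork to about 1 mm and the underside about 4 cm above the post top; the job is handed in, but no verdict came back.

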